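# Nest the steel mixing cups mouth down on their stand

## Robot

A 7-joint arm with a two-finger parallel gripper is mounted at the origin on a cart in front of the work surface, level with it; the furniture and walls round the work are solid. World frame = base frame: x ahead of the robot, y to its left, z up, the work surface at z = 0. Lengths are in m, angles in rad, forces in N, time in s.
With the tool pointing down it reaches from about 0.375 to 0.925 m from the base axis. Payload 3.1 kg.
Tool frame: the origin (TCP) lies midway between the tips of the shut fingers; the grasp point (between the pads) lies 19 mm behind it (robot.tcp_to_grasp is the distance from the TCP to the grasp point, in m); y points along the fingers, x is the direction in which the jaws open and shut, and the axes are right-handed (so a half turn about y gives the same grasp; the last joint's range is limited). The gripper opens to 85 mm and grips with 20 to 120 N. Pads are 22 mm wide; open, the fingers measure 114 mm over their backs; the gripper's body (76 mm by 85 mm) begins 54 mm behind the grasp point. The pads swing forward as they close: fully open they stand 13 mm farther back than shut.
Start: joints at [-1.367, 0.383, 0.044, 1.598, -0.018, 1.161, -0.05], TCP at [0.193, 0.621, 0.231] pointing down, gripper open.
Joint ranges: [-2.61, 2.61], [-0.41, 2.15], [-1.48, 1.57], [0, 2.5], [-1.57, 4.71], [0.05, 1.97], [-2.85, 2.85]. Speed limits (rad/s): [2.79, 2.79, 3.14, 3.14, 3.14, 3.14, 3.14].

## Interface

Orientations are given as a rotation vector (axis times angle).
In Python, from plant import robot gives the robot as it stands.
- The arm moves only by the tool arm_command, never from a script. Its argument "commands" is a list of rows, each a list of 4 numbers: the shift along the world's x, y, z as a fraction of full scale, then the turn about the world's z as a fraction of full scale. A call has 1 to 12 rows; each row is the pose to reach, as a shift and turn from the pose measured when the call began, turning the shorter way round; what a row does not reach only later rows make up. Full scale, the value 1, is 0.5 m for a shift and pi rad for a turn. A row lasts 1/8 s, in which the tool goes at most 62.5 mm and 10.7 degrees, less where a joint would pass 70% of its speed; a pose out of reach is approached as far as the arm can. A call with a number of a shift or a turn outside -1 to 1 is refused whole. A call with a gripper value outside its range is refused whole. "hand" is the closure, from 0 (fully open) to 1 (shut), set as the call begins (left out, the last holds). The fingers move at their own pace and stop on an object; "newtons" is the grip in N (left out, the last holds). Time passes only in rows, so rows that repeat a pose let the fingers close. It gives the time, the measured TCP pose, the force and the opening at its end, in the units of the state.
- robot.observe(): the state, without advancing time (a new reading comes with each control period).
- robot.camera(name): name is "scene" or "top"; returns a dict with "frame" (384x512x3 uint8, red, green, blue), "range_z" (384x512 float32, m along the optical axis (not along the pixel's ray), 0 where there is no reading), "intrinsics" (3x3 intrinsics, pixels), "position" and "attitude" of the camera in the world. Camera axes: x right, y down, z forward; pixel columns grow to the right and rows downward; lengths in m; the calibration is good to about 2 mm. A picture is of the moment at which its call begins.
- robot.job_done(): hands the job in, once; it reports no verdict.
Trained networks look in a picture, given as the dict that the camera call returned (one of the last four; its "shot" number tells which), for a name from the list of things; names that differ only in an ending like _2 or _b are one class to them, and where a whole thing is asked for, a point or a joint stands for the part that bears it (a point fixed in the world has none). Each returns a list of dicts, best first, with "p" (0 to 1); they miss things now and then, are a little off and sometimes report something else, mostly with a low value. They report only what shows in the picture. A call takes as long as a camera call.
- robot.boxes_of(picture, label): "uv" ([column, row] in pixels, amid what is visible of it).
- robot.trace(picture, label): "region" (384x512 bool, what is visible of it) and "uv" ([column, row] in pixels, amid what is visible of it).
- robot.place_of(picture, label): "uv" ([column, row] in pixels: a listed point, or the origin of a listed thing).
The state is a dict: "time_s": time; "q": joint angles; "qvel": joint speeds; "effort": joint torques, N m; "ee_pos": TCP position; "tool_rot": TCP orientation; "ft_force": force on the tool from outside, world axes, zero at the start; "ft_torque": the same for the moment, N m; "gripper_width": finger opening in m.
Only numpy, scipy, OpenCV 4.12 (cv2) and the standard library are available. Lean on these libraries where they do the work, as an engineer would, in place of code of your own. Each camera call takes 0.05 s, during which the arm holds its last target.

## Task

Put the three steel mixing cups away dust-free on their round wooden stand: nested in size order, the smallest innermost and each larger one over it, all mouth down and standing flat on the stand's floor, the largest as the cover inside the stand's rim. One cup is standing mouth up and has to be turned over. Set the cups down, do not drop them, and leave the bottles, tin and carton round about where they are.

Things in the scene. Friction and masses are not known exactly. Their poses are not given: they have to be found in the camera images.
- seat (a point): Centre of the floor of the stand, a shallow round dish of dark turned wood, 98 mm across, fixed to the bench. Its floor is flat and lies 7 mm above the bench; its rim is 12 mm high in all and leaves a round space 77 mm across inside, in which the largest cup has about 4 mm to spare all round.
- cup_l_mid (a point): Centre (half-way up, on the axis) of the largest of three plain straight-sided round steel cups: 68 mm across outside, 60 mm high, wall 2.2 mm, closed end 3 mm thick, balance point about 0.6 of its height from the mouth. Its z axis runs from the mouth to the closed end, so z points up when the cup stands mouth down. At the start it stands mouth down on the bench.
- cup_m_mid (a point): Centre (half-way up, on the axis) of the middle one of three plain straight-sided round steel cups: 54 mm across outside, 52 mm high, wall 2.2 mm, closed end 3 mm thick, balance point about 0.6 of its height from the mouth. Its z axis runs from the mouth to the closed end, so z points up when the cup stands mouth down. At the start it stands mouth up: it is the one that must be turned over. Laid on its side it stays where it is put, it does not roll away.
- cup_s_mid (a point): Centre (half-way up, on the axis) of the smallest of three plain straight-sided round steel cups: 40 mm across outside, 44 mm high, wall 2.2 mm, closed end 3 mm thick, balance point about 0.6 of its height from the mouth. Its z axis runs from the mouth to the closed end, so z points up when the cup stands mouth down. At the start it stands mouth down on the bench.
- oil_bottle: Bystander, to be left alone: small black oil bottle with a long spout, 27 mm across, 108 mm high; origin at the centre of its underside.
- glue: Bystander, to be left alone: wood glue bottle with a red cap, 48 mm across, 131 mm high; origin at the centre of its underside.
- nut_tin: Bystander, to be left alone: flat dark round tin, 68 mm across, 42 mm high; origin at the centre of its underside.
- bit_box: Bystander, to be left alone: small blue carton, 35 x 56 mm, 45 mm high; origin at the centre of its underside.
- wall (a point): A point at the right-hand end of the bench: the dark wall beside the bench is a tall obstacle parallel to the x axis and begins just beyond this point, to the right of it (lower y).
- jar_foot (a point): Centre of the foot of the room's clear jar, fixed, 75 mm across, 110 mm high. Fixed round it: paint tin 165 mm across, 170 high, centred 100 mm farther in x and 110 mm to its left (+y); sealant cartridge 60 mm across, 250 high, 120 mm behind it in +x; cardboard roll 50 mm high, right end 90 mm nearer the robot and 60 mm left. Other tall things are farther left.
- spray_foot (a point): Foot of a purple spray can of the room, fixed, about 64 mm across and 220 mm high; this is the centre of its underside.

How it is judged:
By the outcome, as a careful person would: the job done as asked, in the order asked, and still so for the second after the job is handed in, with the robot touching nothing.
It also fails if it takes over 72 s, if anything falls off the work surface, if the arm or the gripper's body presses on something with over 40 N, if the wrist force passes 120 N, or if a joint passes its speed limit or range.

## Working session

There is one attempt and no reset: what is moved stays moved. The work goes in short steps, Python scripts to look and compute and a tool call to move; the robot and the scene stay as the last step left them, time stands still between calls to the robot, and variables do not carry over. Pictures are saved under pics/ and viewed, and the job is handed in when it is done.

Besides the shell and the picture viewer there is one more tool, called after "Request:" as name(argument=value, ...), one argument or row to a line, values as JSON. arm_command: Moves the arm, as the interface text tells. Its arguments: {"type":"object","properties":{"commands":{"type":"array","items":{"type":"array","items":{"type":"number"}}},"hand":{"type":"number"},"newtons":{"type":"number"}},"required":["commands"]}

```bash
mkdir -p pics; ls; cat > h.py <<'E'
import numpy as np, cv2
from scipy.spatial.transform import Rotation as R
from plant import robot
def att(p):
    a=np.array(p["attitude"],float)
    return R.from_rotvec(a).as_matrix() if a.shape==(3,) else a
def pt(p,u,v,z=None,d=None):
    K=np.array(p["intrinsics"]);r=att(p)@np.array([(u-K[0,2])/K[0,0],(v-K[1,2])/K[1,1],1.]);c=np.array(p["position"])
    return c+r*((z-c[2])/r[2] if d is None else d)
def cloud(p):
    K=np.array(p["intrinsics"]);Z=p["range_z"];v,u=np.mgrid[:384,:512]
    P=np.stack([(u-K[0,2])/K[0,0]*Z,(v-K[1,2])/K[1,1]*Z,Z],-1)
    W=P@att(p).T+np.array(p["position"]); W[Z==0]=np.nan; return W
def save(p,n): cv2.imwrite(f"pics/{n}.png",cv2.resize(p["frame"][...,::-1],(768,576)))
E
python3 - <<'E'
from h import *
o=robot.observe();print({k:np.round(v,3) for k,v in o.items()})
names="seat cup_l_mid cup_m_mid cup_s_mid oil_bottle glue nut_tin bit_box wall jar_foot spray_foot".split()
for c in("top","scene"):
    p=robot.camera(c);save(p,c+"0");np.save(c+"0.npy",p,allow_pickle=True)
    print(c,p["position"],p["attitude"],p["shot"])
    W=cloud(p)
    for n in names:
        zz={"seat":.007,"cup_l_mid":.03,"cup_m_mid":.026,"cup_s_mid":.022}.get(n,0)
        for d in robot.place_of(p,n)[:2]:
            u,v=d["uv"];print(n,round(d["p"],2),np.round(d["uv"]),np.round(pt(p,u,v,zz),3),np.round(W[int(np.clip(v,0,383)),int(np.clip(u,0,511))],3))
E
```

```text
pics
{'time_s': np.float64(0.0), 'q': array([-1.367,  0.384,  0.044,  1.6  , -0.018,  1.161, -0.05 ]), 'qvel': array([ 0.001,  0.001,  0.001,  0.001,  0.   , -0.   , -0.001]), 'effort': array([ 0.0000e+00, -4.3346e+01,  1.0240e+00, -2.4951e+01,  1.1000e-02,
        1.2000e-02,  0.0000e+00]), 'ee_pos': array([0.193, 0.62 , 0.23 ]), 'tool_rot': array([-1.339, -0.983,  0.986]), 'ft_force': array([ 0.619, -0.363,  0.355]), 'ft_torque': array([-0.008, -0.047, -0.075]), 'gripper_width': np.float64(0.086)}
top [ 0.42818924 -0.24410478  1.01892414] [-2.15933362  2.12875785 -0.16492446] 1
seat 0.82 [296. 200.] [ 0.555 -0.341  0.007] [ 0.554 -0.34   0.011]
cup_l_mid 0.59 [240. 238.] [ 0.465 -0.215  0.03 ] [ 0.464 -0.214  0.059]
cup_m_mid 0.56 [194. 190.] [ 0.573 -0.109  0.026] [ 0.577 -0.103  0.003]
cup_s_mid 0.53 [144. 246.] [ 0.444 -0.001  0.022] [ 0.444 -0.006  0.043]
oil_bottle 0.58 [145. 189.] [0.577 0.009 0.   ] [ 0.571 -0.004  0.052]
glue 0.87 [253. 144.] [ 0.687 -0.241  0.   ] [ 0.67  -0.241  0.07 ]
glue 0.49 [295. 203.] [ 0.549 -0.341  0.   ] [ 0.549 -0.34   0.011]
nut_tin 0.6 [327. 2
[... 328 characters left out ...]
.03962593] 2
seat 0.63 [292. 179.] [ 0.554 -0.348  0.007] [ 0.555 -0.346  0.008]
seat 0.16 [336. 156.] [ 0.498 -0.472  0.007] [ 0.509 -0.501 -0.018]
cup_m_mid 0.66 [226. 244.] [ 0.577 -0.113  0.026] [ 0.59  -0.127  0.002]
cup_s_mid 0.63 [256. 329.] [0.442 0.002 0.022] [0.438 0.01  0.043]
oil_bottle 0.8 [196. 294.] [ 0.573 -0.008  0.   ] [0.561 0.005 0.032]
glue 0.71 [213. 193.] [ 0.688 -0.227  0.   ] [ 0.684 -0.22   0.009]
glue 0.56 [336. 156.] [ 0.5  -0.48  0.  ] [ 0.509 -0.501 -0.018]
nut_tin 0.87 [313. 160.] [ 0.542 -0.437  0.   ] [ 0.53  -0.398  0.037]
bit_box 0.89 [312. 307.] [ 0.381 -0.09   0.   ] [ 0.376 -0.067  0.046]
wall 0.9 [334. 155.] [ 0.505 -0.479  0.   ] [ 0.511 -0.502 -0.02 ]
```

View pics/top0.png

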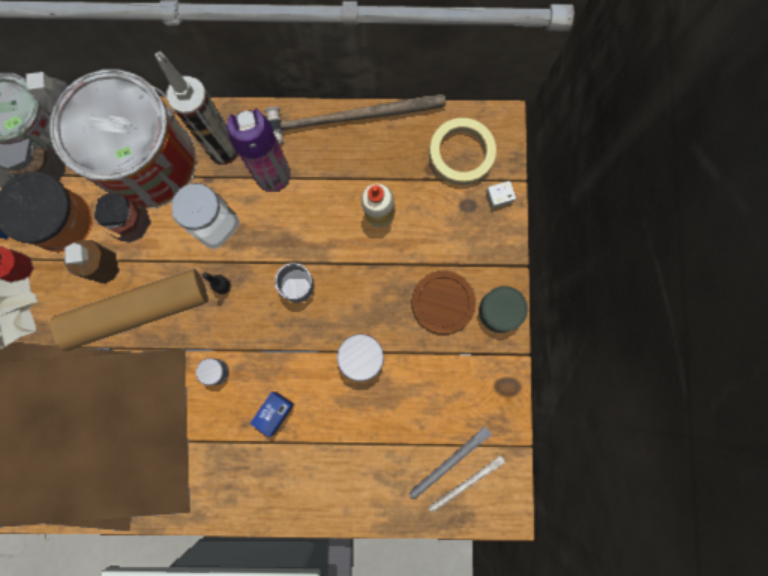

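View pics/scene0.png

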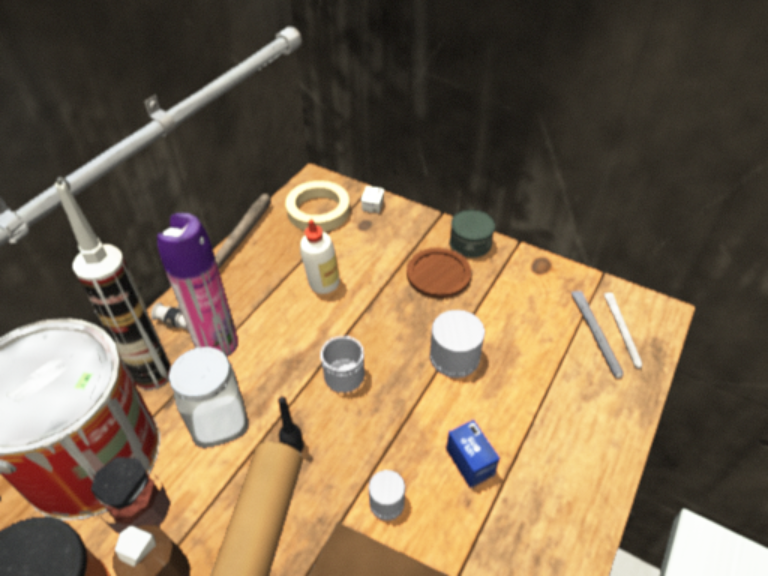

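```bash
python3 - <<'E'
import numpy as np,cv2
from scipy.optimize import least_squares
from h import *
for c in("top","scene"):
    p=np.load(c+"0.npy",allow_pickle=True).item();W=cloud(p)
    # circle fits: top discs at given z bands near guess
    for n,g,zl,zh,r in(("L",(.465,-.215),.055,.068,.034),("S",(.443,0),.039,.05,.02),("Mrim",(.575,-.11),.045,.06,.026),("seatrim",(.555,-.342),.009,.02,None),("tin",(.533,-.41),.035,.05,.034)):
        m=(np.hypot(W[...,0]-g[0],W[...,1]-g[1])<.06)&(W[...,2]>zl)&(W[...,2]<zh)
        q=W[m][:,:3]
        if len(q)<10: print(c,n,len(q));continue
        (cx,cy),rr=cv2.minEnclosingCircle(q[:,:2].astype(np.float32))
        print(c,n,len(q),"mean",q.mean(0).round(4),"mec",round(cx,4),round(cy,4),round(rr,4))
E
```

```text
top L 763 mean [ 0.4641 -0.2163  0.0603] mec 0.4643 -0.2162 0.0339
top S 257 mean [0.4408 0.0033 0.044 ] mec 0.441 0.0037 0.0195
top Mrim 103 mean [ 0.5755 -0.1147  0.0515] mec 0.5755 -0.1149 0.0273
top seatrim 752 mean [ 0.5523 -0.3417  0.0121] mec 0.5488 -0.3458 0.0542
top tin 723 mean [ 0.5401 -0.4289  0.0416] mec 0.5406 -0.4294 0.0346
scene L 789 mean [ 0.4608 -0.2139  0.0599] mec 0.4619 -0.2159 0.034
scene S 457 mean [0.4382 0.0049 0.0435] mec 0.4387 0.0035 0.02
scene Mrim 195 mean [ 0.5725 -0.1152  0.0498] mec 0.5734 -0.1154 0.0281
scene seatrim 524 mean [ 0.5483 -0.342   0.012 ] mec 0.5517 -0.3462 0.0556
scene tin 499 mean [ 0.5368 -0.4274  0.041 ] mec 0.5371 -0.4289 0.0364
```

```bash
python3 - <<'E'
from h import *
from scipy.optimize import least_squares
o=robot.observe();M=R.from_rotvec(o["tool_rot"]).as_matrix();print(M.round(3), o["ee_pos"].round(4))
print(np.degrees(np.arctan2(M[1,0],M[0,0])))
for c in("top","scene"):
    p=np.load(c+"0.npy",allow_pickle=True).item();W=cloud(p);f=p["frame"].astype(int)
    # seat by colour: dark brown mask near
    g=(.552,-.342);m=(np.hypot(W[...,0]-g[0],W[...,1]-g[1])<.0515)&(W[...,2]>.0092)&(W[...,2]<.016)
    q=W[m];(cx,cy),r=cv2.minEnclosingCircle(q[:,:2].astype(np.float32));print(c,cx,cy,r,q.mean(0))
    t=robot and None
    hsv=cv2.cvtColor(p["frame"],cv2.COLOR_RGB2HSV)
    print(hsv[[200] if c=="top" else [180]][0,292],)
# roll & others extents
p=np.load("top0.npy",allow_pickle=True).item();W=cloud(p)
for uv in((120,205),(130,192),(145,189),(253,144),(205,213)): print(uv,W[uv[1],uv[0]].round(3))
p=robot.camera("top")
r=robot.trace(p,"seat")
if r: 
    for d in r[:1]:
        m=d["region"];K=np.argwhere(m);pts=np.array([pt(p,u,v,.012)[:2] for v,u in K]);print(len(K),pts.mean(0),cv2.minEnclosingCircle(pts.astype(np.float32)))
E
```

```text
[[ 0.297 -0.    -0.955]
 [ 0.955 -0.     0.297]
 [-0.    -1.     0.   ]] [0.1932 0.6206 0.2313]
72.71180794274184
top 0.5523410439491272 -0.3403209447860718 0.04893673583865166 [ 0.55199501 -0.34084764  0.0120602 ]
[ 12 157 120]
scene 0.5508032441139221 -0.34057334065437317 0.04988016188144684 [ 0.54878173 -0.33835396  0.01188301]
[ 11 163 161]
(120, 205) [0.533 0.052 0.043]
(130, 192) [0.561 0.028 0.053]
(145, 189) [ 0.569 -0.003  0.049]
(253, 144) [ 0.67  -0.241  0.07 ]
(205, 213) [ 0.522 -0.133  0.001]
1423 [ 0.55181814 -0.34048831] ((0.5521711111068726, -0.34037038683891296), 0.04947422072291374)
```

Request:
arm_command(
  commands=[
    [0.494,-0.98,-0.02,-0.404],
    [0.494,-0.98,-0.02,-0.404],
    [0.494,-0.98,-0.02,-0.404],
    [0.494,-0.98,-0.02,-0.404],
    [0.494,-0.98,-0.02,-0.404],
    [0.494,-0.98,-0.02,-0.404],
    [0.494,-0.98,-0.02,-0.404],
    [0.494,-0.98,-0.02,-0.404],
    [0.494,-0.98,-0.02,-0.404],
  ],
  hand=0,
  newtons=20,
)

```text
time_s: 2.42
ee_pos: [0.4412, 0.128, 0.2218]
tool_rot: [-1.57, 0.001, -0.003]
ft_force: [0.9, 0.7, 1.0]
gripper_width: 0.085
```

Request:
arm_command(
  commands=[
    [0.267,-0.486,-0.2,0],
    [0.267,-0.486,-0.2,0],
    [0.267,-0.486,-0.2,0],
    [0.267,-0.486,-0.2,0],
    [0.267,-0.486,-0.2,0],
    [0.267,-0.486,-0.2,0],
    [0.267,-0.486,-0.32,0],
    [0.267,-0.486,-0.41,0],
    [0.267,-0.486,-0.41,0],
  ],
)

```text
time_s: 3.55
ee_pos: [0.5709, -0.1125, 0.0135]
tool_rot: [-1.568, 0.006, 0.006]
ft_force: [0.0, -0.2, -0.6]
gripper_width: 0.0856
```

Request:
arm_command(
  commands=[
    [0,0,0,0],
    [0,0,0,0],
    [0,0,0,0],
    [0,0,0,0],
  ],
  hand=1,
  newtons=20,
)

```text
time_s: 4.05
ee_pos: [0.5728, -0.1121, 0.0159]
tool_rot: [-1.567, 0.003, 0.003]
ft_force: [-2.3, 1.7, 7.4]
gripper_width: 0.0537
```

Request:
arm_command(
  commands=[
    [0,0,0.03,0],
    [-0.043,-0.12,0.04,0],
    [-0.043,-0.24,0.04,0],
    [-0.043,-0.285,0.03,0],
    [-0.043,-0.285,0.012,0],
    [-0.043,-0.285,0.012,0],
    [-0.043,-0.285,0.012,0],
  ],
)

```text
time_s: 4.92
ee_pos: [0.5519, -0.2516, 0.0215]
tool_rot: [-1.565, 0.001, 0.006]
ft_force: [-0.8, -0.1, -0.8]
gripper_width: 0.0537
```

```bash
python3 - <<'E'
from h import *
p=robot.camera("scene");save(p,"s1");o=robot.observe();print(o["ee_pos"],o["ft_force"],o["gripper_width"])
x=cv2.resize(p["frame"][120:280,180:390,::-1],None,fx=3.5,fy=3.5);cv2.imwrite("pics/s1c.png",x)
E
```

```text
[ 0.55201805 -0.2520266   0.02167812] [-0.46396046 -0.09610984 -2.34398951] 0.05368698707791997
```

View pics/s1c.png

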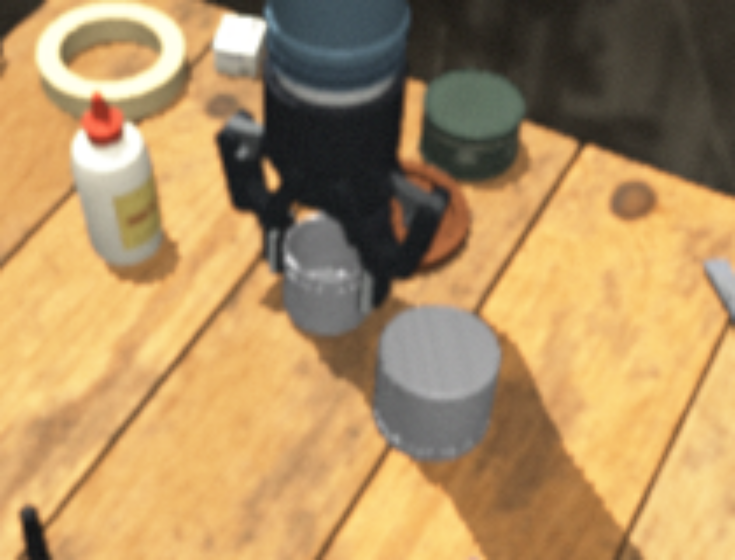

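Request:
arm_command(
  commands=[
    [0,-0.025,0.002,0],
    [0,-0.038,0.01,0],
    [0,-0.051,0.016,0],
    [0,-0.066,0.019,0],
    [0,-0.081,0.02,0],
    [0,-0.096,0.018,0],
    [0,-0.111,0.014,0],
    [0,-0.111,0.014,0],
  ],
)

```text
time_s: 5.98
ee_pos: [0.5534, -0.3084, 0.0296]
tool_rot: [-1.566, -0.001, 0.003]
ft_force: [2.3, 3.2, 3.2]
gripper_width: 0.0536
```

```bash
cat > look.py <<'E'
import sys
from h import *
n=sys.argv[1]; c=sys.argv[2] if len(sys.argv)>2 else "scene"
p=robot.camera(c);np.save("last_"+c+".npy",p,allow_pickle=True);o=robot.observe();print(o["time_s"],o["ee_pos"].round(4),o["ft_force"].round(1),o["gripper_width"].round(4))
f=p["frame"][120:280,180:390,::-1] if c=="scene" else p["frame"][130:290,130:350,::-1]
cv2.imwrite(f"pics/{n}.png",cv2.resize(f,None,fx=3.5,fy=3.5,interpolation=cv2.INTER_CUBIC))
E
python3 look.py s2
```

```text
Traceback (most recent call last):
  File "look.py", line 4, in <module>
    p=robot.camera(c);np.save("last_"+c+".npy",p,allow_pickle=True);o=robot.observe();print(o["time_s"],o["ee_pos"].round(4),o["ft_force"].round(1),o["gripper_width"].round(4))
                                                                                                                                                    ^^^^^^^^^^^^^^^^^^^^^^^^
AttributeError: 'float' object has no attribute 'round'
```

```bash
sed -i 's/o\["gripper_width"\].round(4)/round(o["gripper_width"],4)/' look.py; python3 look.py s2
```

```text
6.075 [ 0.5534 -0.3083  0.0296] [1.9 2.3 3. ] 0.0537
```

View pics/s2.png

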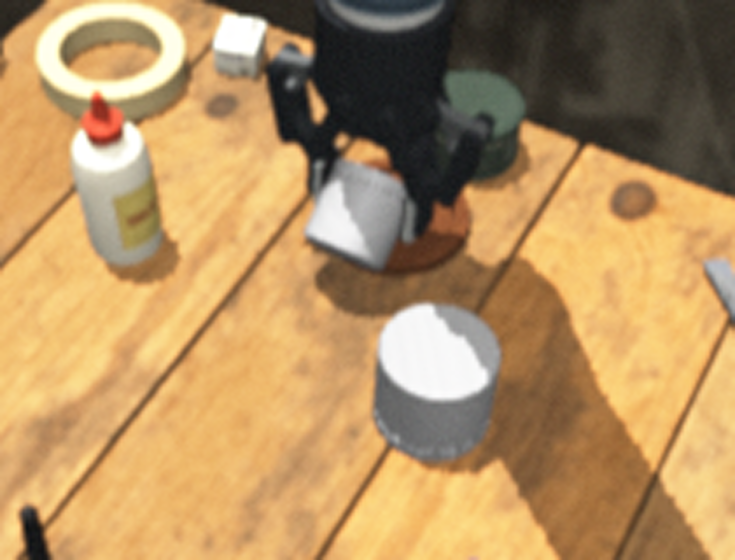

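Request:
arm_command(
  commands=[
    [0,-0.018,-0.013,0],
    [0,-0.032,-0.027,0],
    [0,-0.034,-0.03,0],
    [0,-0.034,-0.03,0],
    [0,-0.034,0.06,0],
    [0,-0.034,0.1,0],
    [0.03,0.06,0.12,0],
    [0.07,0.18,0.12,0],
    [0.073,0.3,0.1,0],
    [0.073,0.3,0.08,0],
    [0.073,0.3,0.08,0],
  ],
)

```text
time_s: 7.45
ee_pos: [0.5876, -0.1574, 0.0677]
tool_rot: [-1.566, 0.001, 0.009]
ft_force: [-0.0, -1.1, -1.7]
gripper_width: 0.0535
```

```bash
python3 look.py s3
```

```text
7.5 [ 0.588  -0.1595  0.0686] [-0.6 -0.8 -1. ] 0.0534
```

View pics/s3.png

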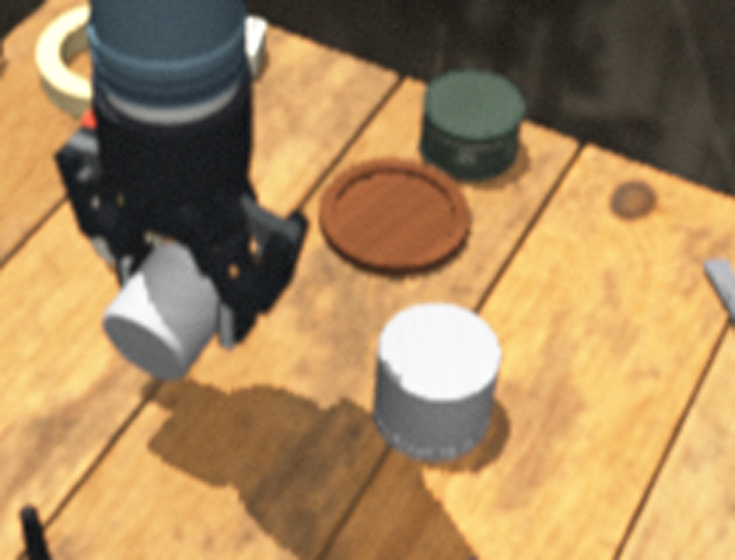

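Request:
arm_command(
  commands=[
    [0.004,0,-0.06,0],
    [0.004,0,-0.1,0],
    [0.004,0,-0.115,0],
    [0.004,0,-0.124,0],
    [0.004,0,-0.13,0],
    [0.004,0,-0.132,0],
    [0.004,0,-0.132,0],
  ],
)

```text
time_s: 8.38
ee_pos: [0.5906, -0.1602, 0.0037]
tool_rot: [-1.568, 0.001, 0.004]
ft_force: [-0.8, -1.1, 2.6]
gripper_width: 0.0537
```

```bash
python3 look.py s4
```

```text
8.425 [ 0.5907 -0.1602  0.0037] [-1.4 -1.1  2.4] 0.0535
```

View pics/s4.png

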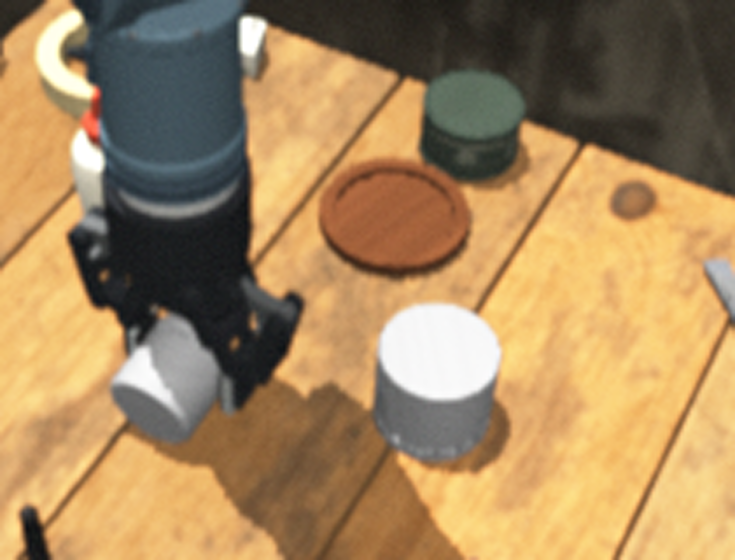

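Request:
arm_command(
  commands=[
    [0,0,-0.004,0],
    [0,0,-0.006,0],
    [0,0,-0.006,0],
  ],
)

```text
time_s: 8.8
ee_pos: [0.5909, -0.1618, 0.0015]
tool_rot: [-1.57, 0.001, 0.002]
ft_force: [-1.3, -1.7, 5.2]
gripper_width: 0.0537
```

Request:
arm_command(
  commands=[
    [0,0,0.0,0],
    [0,0,0.0,0],
    [0,0,0.004,0],
    [0,0,0.006,0],
  ],
  hand=0,
)

```text
time_s: 9.3
ee_pos: [0.591, -0.1614, 0.0045]
tool_rot: [-1.57, 0.0, 0.002]
ft_force: [-0.8, -0.3, 0.9]
gripper_width: 0.0854
```

```bash
python3 look.py s5; python3 - <<'E'
from h import *
p=np.load("last_scene.npy",allow_pickle=True).item();W=cloud(p)
m=(W[...,0]>.555)&(W[...,0]<.625)&(W[...,1]>-.15)&(W[...,1]<-.09)&(W[...,2]>.006)&(W[...,2]<.075)
q=W[m];print(len(q));
for lo in np.arange(-.15,-.09,.005):
    s=q[(q[:,1]>=lo)&(q[:,1]<lo+.005)]
    if len(s): print(round(lo,3),len(s),s[:,0].min().round(4),s[:,0].max().round(4),"zmax",s[:,2].max().round(4),"x at zmax",s[s[:,2].argmax(),0].round(4))
E
```

```text
9.35 [ 0.5911 -0.1616  0.0046] [-0.   0.1 -0.2] 0.0853
606
-0.15 67 0.5583 0.6189 zmax 0.0733 x at zmax 0.5583
-0.145 57 0.5668 0.6132 zmax 0.0556 x at zmax 0.5942
-0.14 62 0.5662 0.6127 zmax 0.056 x at zmax 0.588
-0.135 60 0.567 0.6178 zmax 0.057 x at zmax 0.5945
-0.13 66 0.5662 0.6117 zmax 0.0546 x at zmax 0.5979
-0.125 281 0.5665 0.6176 zmax 0.0548 x at zmax 0.5997
-0.12 13 0.5678 0.6094 zmax 0.0478 x at zmax 0.584
```

View pics/s5.png

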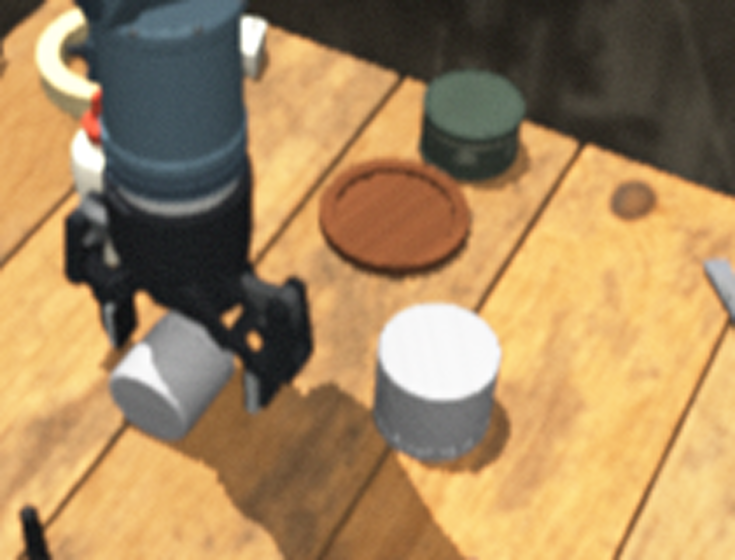

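Request:
arm_command(
  commands=[
    [0.002,0.03,0.0,0],
    [0.002,0.055,0.0,0],
    [0.002,0.055,0.0,0],
    [0.002,0.055,-0.002,0],
  ],
)

```text
time_s: 9.85
ee_pos: [0.5922, -0.1339, 0.0037]
tool_rot: [-1.57, -0.0, 0.002]
ft_force: [-0.2, -0.2, -0.5]
gripper_width: 0.0855
```

Request:
arm_command(
  commands=[
    [0,0,0,0],
    [0,0,0,0],
    [0,0,0,0],
    [0,0,0,0],
  ],
  hand=1,
  newtons=20,
)

```text
time_s: 10.35
ee_pos: [0.5923, -0.1345, 0.0039]
tool_rot: [-1.571, -0.0, 0.002]
ft_force: [-0.6, -0.3, 1.5]
gripper_width: 0.0529
```

Request:
arm_command(
  commands=[
    [0,0,0.05,0],
    [0,0,0.1,0],
    [0,0,0.13,0],
    [0,0,0.13,0],
  ],
)

```text
time_s: 10.85
ee_pos: [0.5931, -0.1346, 0.0698]
tool_rot: [-1.571, -0.002, 0.0]
ft_force: [0.2, -0.3, -1.2]
gripper_width: 0.0533
```

```bash
python3 look.py s6
```

```text
10.9 [ 0.5923 -0.1342  0.0688] [-0.7  0.3 -1.3] 0.0532
```

View pics/s6.png

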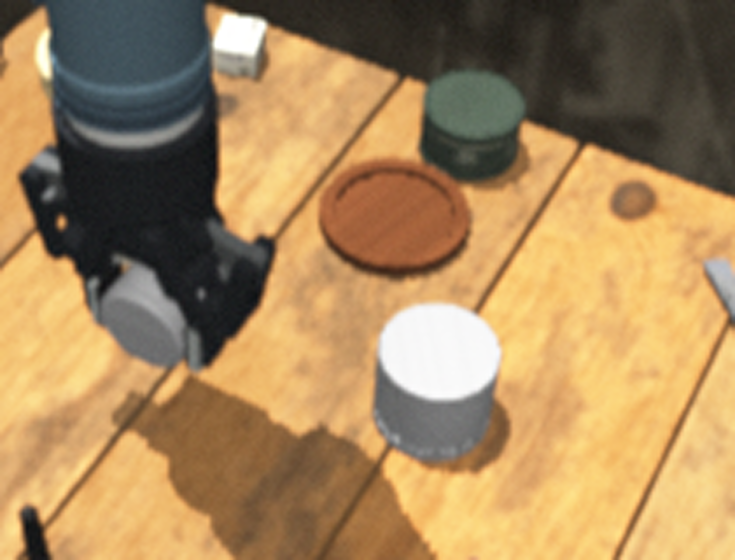

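Request:
arm_command(
  commands=[
    [-0.04,-0.1,0.0,0],
    [-0.082,-0.22,-0.03,0],
    [-0.082,-0.22,-0.06,0],
    [-0.082,-0.22,-0.1,0],
    [-0.082,-0.22,-0.12,0],
    [-0.082,-0.22,-0.12,0],
  ],
)

```text
time_s: 11.65
ee_pos: [0.5513, -0.2417, 0.0072]
tool_rot: [-1.569, -0.001, 0.006]
ft_force: [-0.0, -0.2, -1.0]
gripper_width: 0.0534
```

```bash
python3 look.py s7
```

```text
11.7 [ 0.5518 -0.2424  0.0081] [ 0.7 -0.5 -1.9] 0.0529
```

View pics/s7.png

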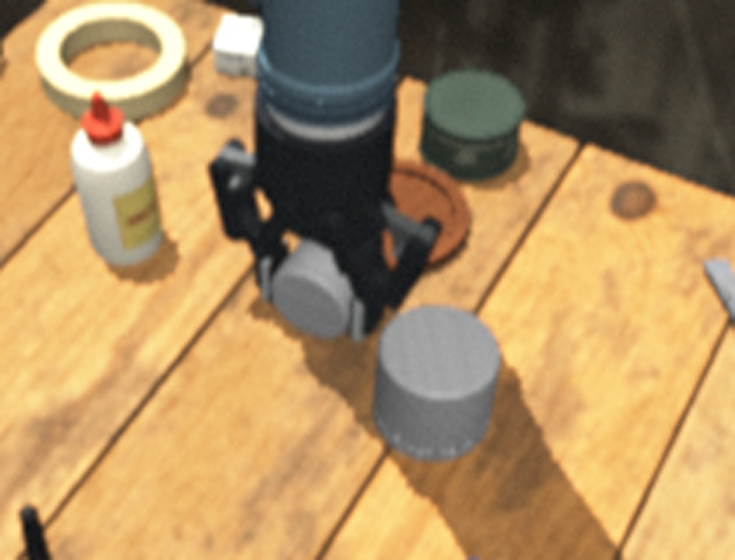

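Request:
arm_command(
  commands=[
    [0,-0.023,0.0,0],
    [0,-0.032,0.006,0],
    [0,-0.04,0.015,0],
    [0,-0.051,0.023,0],
    [0,-0.062,0.03,0],
    [0,-0.073,0.034,0],
    [0,-0.084,0.037,0],
    [0,-0.084,0.037,0],
  ],
)

```text
time_s: 12.7
ee_pos: [0.5524, -0.2842, 0.0275]
tool_rot: [-1.568, -0.003, 0.003]
ft_force: [1.1, 4.2, 0.8]
gripper_width: 0.0536
```

```bash
python3 look.py s8
```

```text
12.75 [ 0.5524 -0.2842  0.0275] [1.2 4.9 0.1] 0.0527
```

View pics/s8.png

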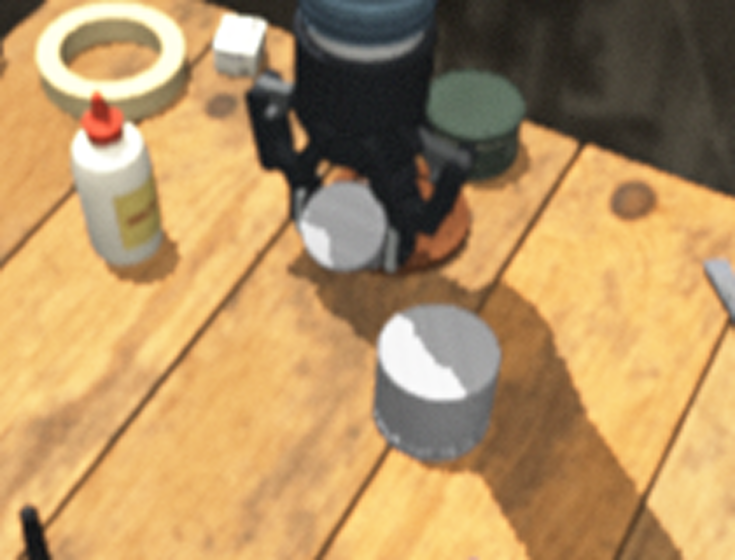

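Request:
arm_command(
  commands=[
    [0,-0.013,0.002,0],
    [0,-0.026,0.003,0],
    [0,-0.038,0.003,0],
    [0,-0.05,0.002,0],
    [0,-0.056,0.002,0],
    [0,-0.056,0.002,0],
    [0,-0.056,0.06,0],
    [0.02,0.02,0.1,0],
    [0.066,0.14,0.1,0],
    [0.066,0.248,0.09,0],
    [0.066,0.248,0.08,0],
    [0.066,0.248,0.08,0],
  ],
)

```text
time_s: 14.25
ee_pos: [0.5849, -0.163, 0.0678]
tool_rot: [-1.572, -0.002, 0.003]
ft_force: [0.7, -0.8, -1.8]
gripper_width: 0.0532
```

```bash
python3 look.py s9
```

```text
14.3 [ 0.5848 -0.1642  0.0681] [ 0.8  0.2 -0.6] 0.0533
```

View pics/s9.png

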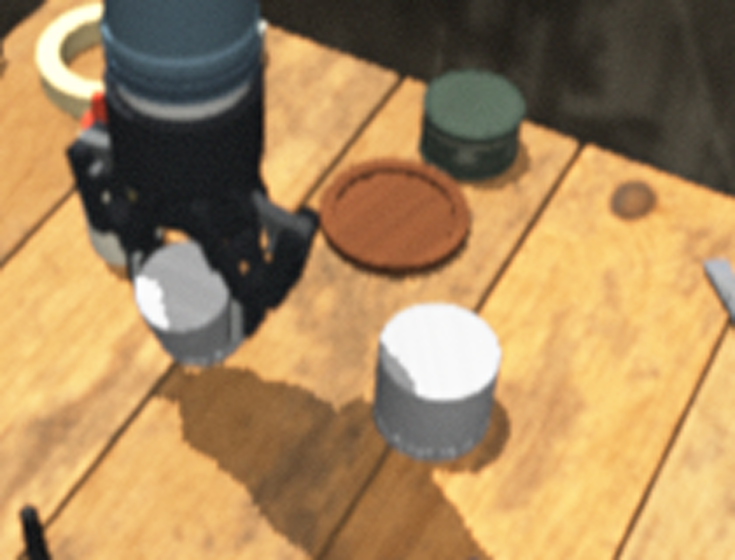

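Request:
arm_command(
  commands=[
    [0,0,-0.06,0],
    [0,0,-0.09,0],
    [0,0,-0.098,0],
    [0,0,-0.103,0],
    [0,0,-0.107,0],
    [0,0,-0.11,0],
    [0,0,-0.112,0],
    [0,0,-0.112,0],
  ],
)

```text
time_s: 15.3
ee_pos: [0.5841, -0.169, 0.0161]
tool_rot: [-1.575, 0.002, -0.002]
ft_force: [-7.1, -2.7, 15.7]
gripper_width: 0.0532
```

```bash
python3 look.py s10
```

```text
15.35 [ 0.5841 -0.169   0.0161] [-7.8 -1.9 15.6] 0.0533
```

View pics/s10.png

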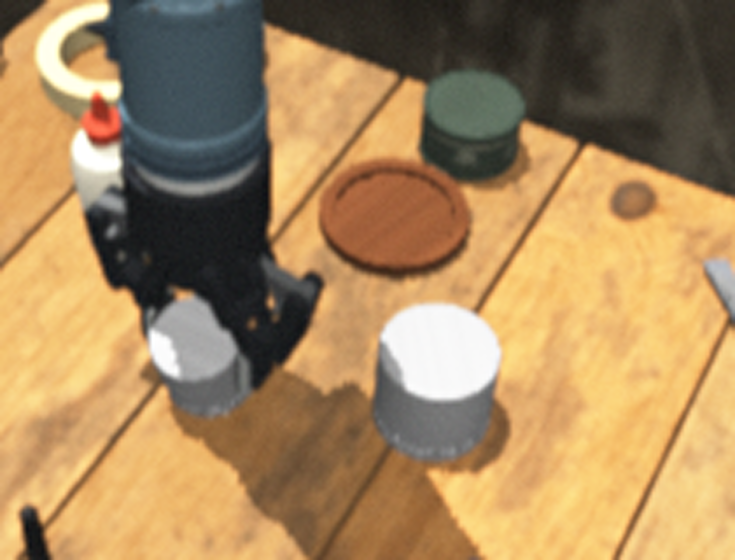

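Request:
arm_command(
  commands=[
    [0,0,0.004,0],
    [0,0,0.004,0],
    [0,0,0.004,0],
    [0,0,0.06,0],
    [0,0,0.16,0],
    [0,0,0.2,0],
    [-0.1,0.12,0.2,0],
    [-0.2,0.24,0.2,0],
    [-0.288,0.345,0.2,0],
    [-0.288,0.345,0.16,0],
    [-0.288,0.345,0.14,0],
  ],
  hand=0,
)

```text
time_s: 16.73
ee_pos: [0.4365, 0.0067, 0.0844]
tool_rot: [-1.573, 0.001, 0.007]
ft_force: [0.0, -0.4, 0.4]
gripper_width: 0.0854
```

```bash
python3 look.py s11 top;  python3 - <<'E'
from h import *
p=np.load("last_top.npy",allow_pickle=True).item();W=cloud(p)
for n,g,zl,zh in(("L",(.464,-.216),.055,.066),("M",(.585,-.165),.045,.058)):
    m=(np.hypot(W[...,0]-g[0],W[...,1]-g[1])<.045)&(W[...,2]>zl)&(W[...,2]<zh);q=W[m]
    if len(q): print(n,len(q),q.mean(0).round(4),q[:,2].std().round(4),[round(float(a),4) for a in (*cv2.minEnclosingCircle(q[:,:2].astype(np.float32))[0],cv2.minEnclosingCircle(q[:,:2].astype(np.float32))[1])])
E
```

```text
16.775 [0.4376 0.0049 0.0841] [-0.1 -0.5 -0.3] 0.0851
L 763 [ 0.4642 -0.2163  0.0605] 0.0017 [0.4645, -0.216, 0.0338]
M 453 [ 0.5845 -0.1731  0.0525] 0.0019 [0.5851, -0.1732, 0.0272]
```

View pics/s11.png

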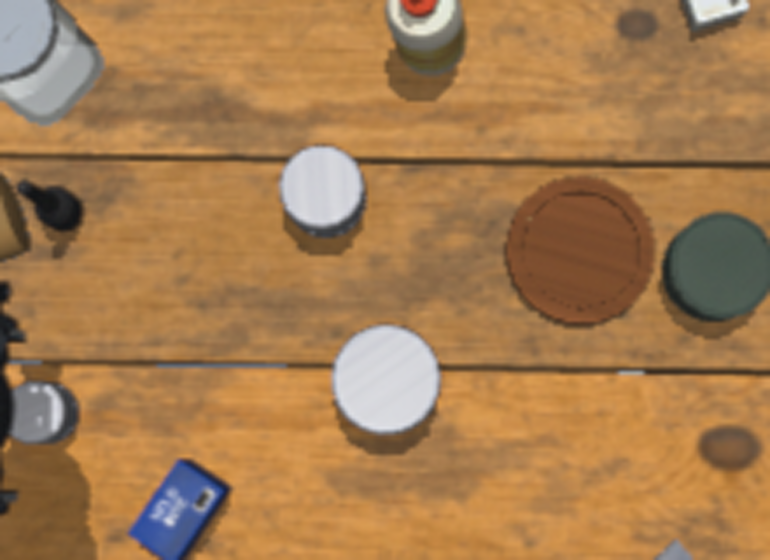

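Request:
arm_command(
  commands=[
    [0.005,-0.002,-0.06,0],
    [0.005,-0.002,-0.13,0],
    [0.005,-0.002,-0.144,0],
    [0.005,-0.002,-0.144,0],
    [0.005,-0.002,-0.144,0],
  ],
)

```text
time_s: 17.4
ee_pos: [0.4416, 0.0036, 0.0132]
tool_rot: [-1.574, 0.001, 0.002]
ft_force: [-0.2, -0.1, -0.3]
gripper_width: 0.0854
```

Request:
arm_command(
  commands=[
    [0,0,0,0],
    [0,0,0,0],
    [0,0,0,0],
    [0,0,0,0],
    [0,0,0,0],
  ],
  hand=1,
  newtons=35,
)

```text
time_s: 18.02
ee_pos: [0.4418, 0.0038, 0.0139]
tool_rot: [-1.574, 0.0, 0.002]
ft_force: [-1.8, 0.1, 6.0]
gripper_width: 0.0395
```

Request:
arm_command(
  commands=[
    [0,0,0.1,0],
    [0.02,-0.06,0.2,0],
    [0.05,-0.16,0.22,0],
    [0.09,-0.28,0.22,0],
    [0.13,-0.4,0.22,0],
    [0.17,-0.52,0.22,0],
    [0.2,-0.62,0.2,0],
    [0.22,-0.688,0.16,0],
    [0.22,-0.688,0.1,0],
    [0.22,-0.688,0.1,0],
    [0.22,-0.688,0.1,0],
  ],
)

```text
time_s: 19.4
ee_pos: [0.5523, -0.3395, 0.0643]
tool_rot: [-1.573, -0.001, 0.002]
ft_force: [0.7, 0.3, 0.4]
gripper_width: 0.039
```

```bash
python3 look.py s12 scene
```

```text
19.45 [ 0.5528 -0.3397  0.065 ] [-0.4 -0.2  0.1] 0.0389
```

View pics/s12.png

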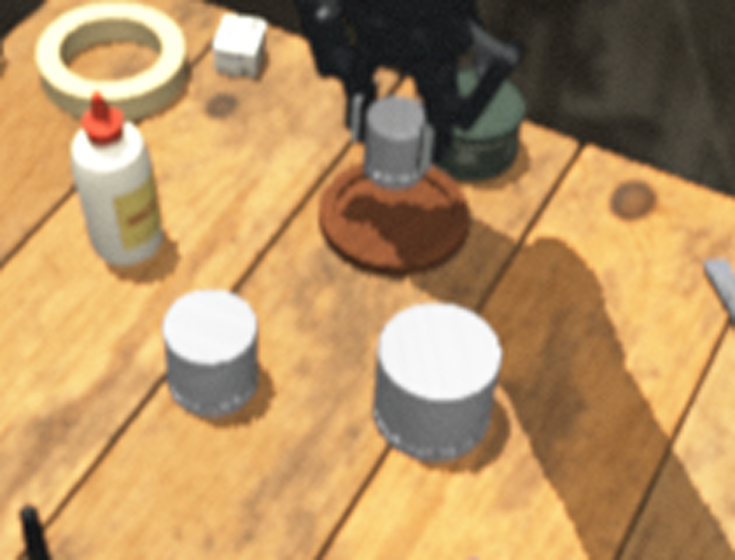

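Request:
arm_command(
  commands=[
    [-0.001,-0.001,-0.04,0],
    [-0.001,-0.001,-0.07,0],
    [-0.001,-0.001,-0.08,0],
    [-0.001,-0.001,-0.084,0],
    [-0.001,-0.001,-0.087,0],
    [-0.001,-0.001,-0.09,0],
    [-0.001,-0.001,-0.09,0],
  ],
)

```text
time_s: 20.32
ee_pos: [0.5526, -0.3407, 0.021]
tool_rot: [-1.574, -0.002, 0.001]
ft_force: [-0.4, 1.8, 4.0]
gripper_width: 0.0388
```

Request:
arm_command(
  commands=[
    [0,0,0,0],
    [0,0,0,0],
    [0,0,0,0],
    [0,0,0.06,0],
    [0,0,0.14,0],
    [0.0,0.0,0.18,0],
    [0.02,0.1,0.18,0],
    [0.04,0.2,0.18,0],
    [0.065,0.335,0.16,0],
    [0.065,0.335,0.16,0],
    [0.065,0.335,0.16,0],
  ],
  hand=0,
)

```text
time_s: 21.7
ee_pos: [0.585, -0.172, 0.1004]
tool_rot: [-1.574, -0.003, 0.003]
ft_force: [0.1, -0.2, 0.4]
gripper_width: 0.0849
```

```bash
python3 look.py s13 top;  cat > meas.py <<'E'
import sys
from h import *
p=np.load("last_%s.npy"%sys.argv[1],allow_pickle=True).item();W=cloud(p)
for n,g,zl,zh,rr in(("L",(.464,-.216),.055,.066,.045),("M",(.585,-.173),.046,.058,.04),("S",(.552,-.34),.044,.058,.03),("Mst",(.552,-.34),.053,.065,.036),("Lst",(.552,-.34),.06,.073,.045),("rim",(.5523,-.3403),.0092,.016,.0515)):
    m=(np.hypot(W[...,0]-g[0],W[...,1]-g[1])<rr)&(W[...,2]>zl)&(W[...,2]<zh);q=W[m]
    if len(q)>30: 
        c,r=cv2.minEnclosingCircle(q[:,:2].astype(np.float32));print(n,len(q),q.mean(0).round(4),np.round([*c,r],4))
E
python3 meas.py top
```

```text
21.75 [ 0.5846 -0.1742  0.1009] [-0.2 -1.1 -0.4] 0.0854
L 764 [ 0.4642 -0.2163  0.0604] [ 0.4642 -0.2162  0.0338]
M 109 [ 0.5777 -0.1888  0.052 ] [ 0.5797 -0.1805  0.0247]
S 256 [ 0.5541 -0.3396  0.0514] [ 0.5546 -0.3398  0.0201]
Mst 56 [ 0.5545 -0.3412  0.0538] [ 0.5548 -0.3405  0.0182]
rim 642 [ 0.5516 -0.3415  0.0122] [ 0.5523 -0.3409  0.049 ]
```

View pics/s13.png

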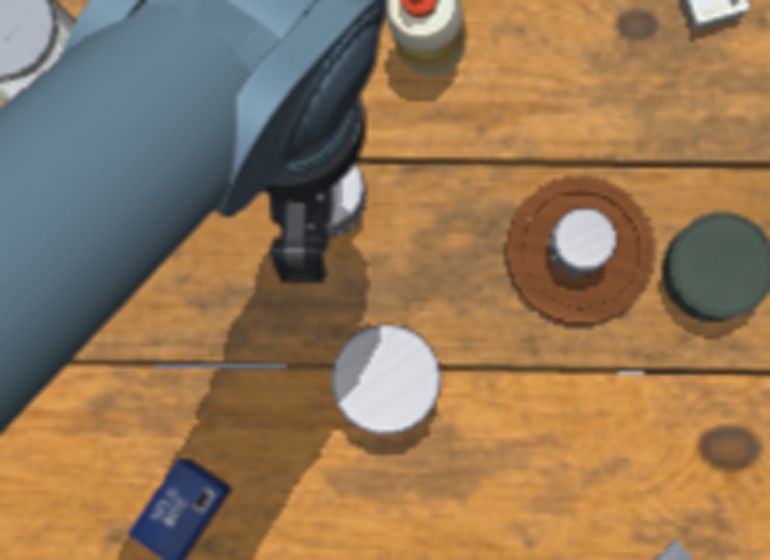

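Request:
arm_command(
  commands=[
    [0,0.002,-0.08,0],
    [0,0.002,-0.15,0],
    [0,0.002,-0.166,0],
    [0,0.002,-0.166,0],
    [0,0.002,-0.166,0],
  ],
)

```text
time_s: 22.38
ee_pos: [0.5858, -0.1746, 0.0196]
tool_rot: [-1.576, -0.003, -0.003]
ft_force: [-0.2, -0.5, 0.8]
gripper_width: 0.0854
```

Request:
arm_command(
  commands=[
    [0,0,0,0],
    [0,0,0,0],
    [0,0,0,0],
    [0,0,0,0],
    [0,0,0,0],
  ],
  hand=1,
  newtons=35,
)

```text
time_s: 23.0
ee_pos: [0.5867, -0.1751, 0.0212]
tool_rot: [-1.576, -0.004, -0.004]
ft_force: [-0.9, 0.1, 5.8]
gripper_width: 0.0528
```

Request:
arm_command(
  commands=[
    [0,0,0.1,0],
    [0,0,0.19,0],
    [-0.03,-0.12,0.2,0],
    [-0.06,-0.24,0.2,0],
    [-0.069,-0.334,0.18,0],
    [-0.069,-0.334,0.14,0],
    [-0.069,-0.334,0.14,0],
    [-0.069,-0.334,0.14,0],
  ],
)

```text
time_s: 24.0
ee_pos: [0.5532, -0.3396, 0.0908]
tool_rot: [-1.575, -0.007, -0.001]
ft_force: [0.5, -0.4, -1.5]
gripper_width: 0.0535
```

```bash
python3 look.py s14 scene; python3 - <<'E'
from h import *
p=np.load("last_scene.npy",allow_pickle=True).item();W=cloud(p)
g=(.552,-.341)
m=(np.hypot(W[...,0]-g[0],W[...,1]-g[1])<.034)&(W[...,2]>.065)&(W[...,2]<.14)
q=W[m]
h,e=np.histogram(q[:,2],np.arange(.065,.142,.004));print(list(zip(e.round(3),h)))
# side wall slices: fit circle of r=.027
from scipy.optimize import least_squares
for lo in np.arange(.07,.125,.006):
    s=q[(q[:,2]>lo)&(q[:,2]<lo+.006)]
    if len(s)>15:
        r=least_squares(lambda c:np.hypot(s[:,0]-c[0],s[:,1]-c[1])-.027,g,loss="soft_l1",f_scale=.001);print(lo.round(3),len(s),r.x.round(4),round(r.cost/len(s)*1e6,3))
E
```

```text
24.05 [ 0.5536 -0.3399  0.0913] [ 0.2  0.5 -1.9] 0.053
[(np.float64(0.065), np.int64(0)), (np.float64(0.069), np.int64(24)), (np.float64(0.073), np.int64(36)), (np.float64(0.077), np.int64(33)), (np.float64(0.081), np.int64(36)), (np.float64(0.085), np.int64(35)), (np.float64(0.089), np.int64(37)), (np.float64(0.093), np.int64(34)), (np.float64(0.097), np.int64(39)), (np.float64(0.101), np.int64(42)), (np.float64(0.105), np.int64(40)), (np.float64(0.109), np.int64(44)), (np.float64(0.113), np.int64(46)), (np.float64(0.117), np.int64(115)), (np.float64(0.121), np.int64(261)), (np.float64(0.125), np.int64(16)), (np.float64(0.129), np.int64(22)), (np.float64(0.133), np.int64(12)), (np.float64(0.137), np.int64(8))]
0.07 49 [ 0.5532 -0.3384] 0.168
0.076 52 [ 0.5531 -0.3388] 0.273
0.082 54 [ 0.5528 -0.3384] 0.273
0.088 49 [ 0.5526 -0.3385] 0.3
0.094 57 [ 0.5526 -0.3385] 0.6
0.1 63 [ 0.5526 -0.3383] 1.204
0.106 66 [ 0.5526 -0.3383] 0.731
0.112 63 [ 0.5528 -0.3384] 0.845
0.118 364 [ 0.5517 -0.3413] 7.673
0.124 26 [ 0.5525 -0.3318] 3.693
```

View pics/s14.png

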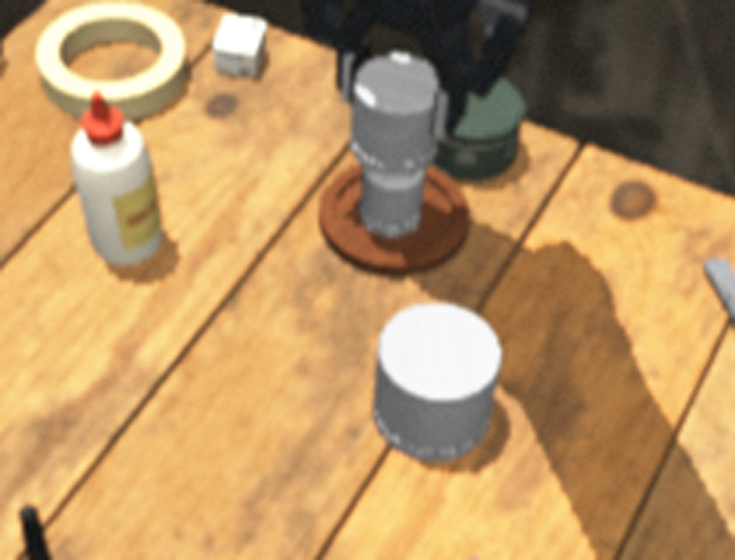

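```bash
cat > fit.py <<'E'
import sys
from h import *
from scipy.optimize import least_squares
p=np.load("last_scene.npy",allow_pickle=True).item();W=cloud(p)
def wall(g,r,lo,hi):
    m=(np.hypot(W[...,0]-g[0],W[...,1]-g[1])<r+.006)&(W[...,2]>lo)&(W[...,2]<hi);s=W[m]
    if len(s)<20: return None
    f=least_squares(lambda c:np.hypot(s[:,0]-c[0],s[:,1]-c[1])-r,g,loss="soft_l1",f_scale=.001);return len(s),f.x.round(4)
print("S",wall((.553,-.34),.02,.022,.045))
print("M held",wall((.553,-.339),.027,.08,.112))
print("rim outer",wall((.552,-.3405),.049,.003,.010))
print("L",wall((.463,-.216),.034,.01,.055), "held", wall((.552,-.34),.034,.08,.11))
print("Mst",wall((.553,-.339),.027,.02,.052),"Lst",wall((.552,-.34),.034,.018,.06))
E
python3 fit.py
```

```text
S (133, array([ 0.5522, -0.3411]))
M held (297, array([ 0.5528, -0.3384]))
rim outer (449, array([ 0.5651, -0.36  ]))
L (463, array([ 0.4622, -0.2175])) held (298, array([ 0.5541, -0.3462]))
Mst (220, array([ 0.5556, -0.3488])) Lst (236, array([ 0.5589, -0.3558]))
```

Request:
arm_command(
  commands=[
    [-0.002,-0.005,0,0],
    [-0.002,-0.005,-0.01,0],
    [-0.002,-0.005,-0.03,0],
    [-0.002,-0.005,-0.06,0],
    [-0.002,-0.005,-0.09,0],
    [-0.002,-0.005,-0.11,0],
    [-0.002,-0.005,-0.118,0],
    [-0.002,-0.005,-0.122,0],
    [-0.002,-0.005,-0.125,0],
    [-0.002,-0.005,-0.128,0],
    [-0.002,-0.005,-0.128,0],
  ],
)

```text
time_s: 25.42
ee_pos: [0.553, -0.3428, 0.0282]
tool_rot: [-1.576, -0.008, -0.003]
ft_force: [-0.2, 0.4, 2.5]
gripper_width: 0.0531
```

Request:
arm_command(
  commands=[
    [0,0,0,0],
    [0,0,0,0],
    [0,0,0,0],
    [0,0,0.06,0],
    [0,0,0.12,0],
    [0.0,0.0,0.16,0],
    [-0.07,0.1,0.16,0],
    [-0.14,0.2,0.16,0],
    [-0.18,0.253,0.16,0],
    [-0.18,0.253,0.15,0],
    [-0.18,0.253,0.15,0],
  ],
  hand=0,
)

```text
time_s: 26.8
ee_pos: [0.4634, -0.2166, 0.1033]
tool_rot: [-1.576, -0.009, -0.003]
ft_force: [-0.1, -0.2, -1.0]
gripper_width: 0.0856
```

```bash
python3 look.py s15 top; python3 meas.py top
```

```text
26.85 [ 0.4638 -0.2173  0.1035] [-0.1 -0.4  0.5] 0.0854
S 111 [ 0.553  -0.3388  0.0562] [ 0.555  -0.3404  0.0271]
Mst 461 [ 0.5542 -0.3402  0.0595] [ 0.5548 -0.3405  0.0272]
Lst 185 [ 0.5526 -0.3396  0.0612] [ 0.5539 -0.3402  0.0255]
rim 571 [ 0.5506 -0.3396  0.0124] [ 0.552  -0.3412  0.0491]
```

View pics/s15.png

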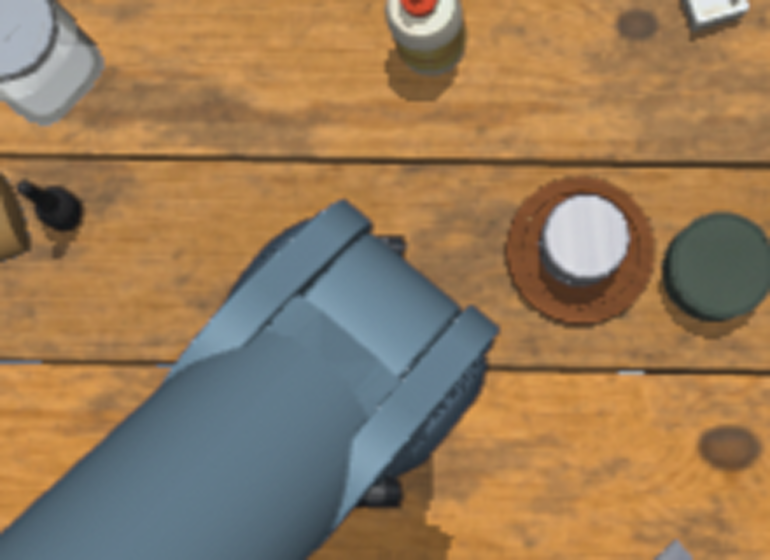

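Request:
arm_command(
  commands=[
    [0,0.002,-0.05,0],
    [0,0.002,-0.11,0],
    [0,0.002,-0.15,0],
    [0,0.002,-0.167,0],
    [0,0.002,-0.167,0],
    [0,0.002,-0.167,0],
  ],
)

```text
time_s: 27.6
ee_pos: [0.4646, -0.2169, 0.0208]
tool_rot: [-1.578, -0.009, -0.006]
ft_force: [0.3, 0.2, -0.3]
gripper_width: 0.0852
```

Request:
arm_command(
  commands=[
    [0,0,0,0],
    [0,0,0,0],
    [0,0,0,0],
    [0,0,0,0],
  ],
  hand=1,
  newtons=40,
)

```text
time_s: 28.1
ee_pos: [0.465, -0.2171, 0.0221]
tool_rot: [-1.577, -0.01, -0.006]
ft_force: [-1.4, 1.0, 6.0]
gripper_width: 0.0669
```

Request:
arm_command(
  commands=[
    [0,0,0.1,0],
    [0,0,0.18,0],
    [0.05,-0.07,0.19,0],
    [0.12,-0.17,0.19,0],
    [0.173,-0.249,0.18,0],
    [0.173,-0.249,0.15,0],
    [0.173,-0.249,0.15,0],
    [0.173,-0.249,0.15,0],
    [0.173,-0.249,0.15,0],
  ],
)

```text
time_s: 29.22
ee_pos: [0.5517, -0.3405, 0.0976]
tool_rot: [-1.576, -0.012, -0.006]
ft_force: [-0.1, 0.1, -2.6]
gripper_width: 0.0672
```

```bash
python3 look.py s16 scene; cat >> fit.py <<'E'
print([ (round(lo,3),wall((.552,-.34),.034,lo,lo+.01)) for lo in np.arange(.06,.14,.01)])
E
python3 fit.py
```

```text
29.275 [ 0.5518 -0.3407  0.0977] [ 0.3  0.5 -2.6] 0.0672
S (89, array([ 0.5525, -0.3341]))
M held (162, array([ 0.5528, -0.3336]))
rim outer (315, array([ 0.564 , -0.3546]))
L None held (322, array([ 0.5514, -0.3407]))
Mst (252, array([ 0.5526, -0.3415])) Lst (366, array([ 0.5557, -0.3492]))
[(np.float64(0.06), None), (np.float64(0.07), (48, array([ 0.5514, -0.3409]))), (np.float64(0.08), (105, array([ 0.5514, -0.341 ]))), (np.float64(0.09), (112, array([ 0.5513, -0.3406]))), (np.float64(0.1), (105, array([ 0.5514, -0.3407]))), (np.float64(0.11), (126, array([ 0.5516, -0.3404]))), (np.float64(0.12), (131, array([ 0.5513, -0.3405]))), (np.float64(0.13), (582, array([ 0.5462, -0.3472]))), (np.float64(0.14), (32, array([ 0.553 , -0.3349])))]
```

View pics/s16.png

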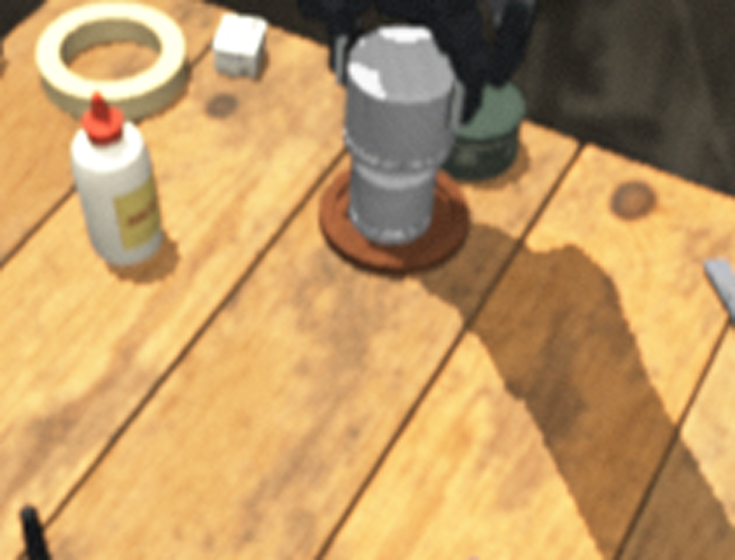

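Request:
arm_command(
  commands=[
    [0,0,-0.01,0],
    [0,0,-0.03,0],
    [0,0,-0.06,0],
    [0,0,-0.09,0],
    [0,0,-0.11,0],
    [0,0,-0.12,0],
    [0,0,-0.127,0],
    [0,0,-0.131,0],
    [0,0,-0.134,0],
    [0,0,-0.137,0],
    [0,0,-0.14,0],
    [0,0,-0.14,0],
  ],
)

```text
time_s: 30.78
ee_pos: [0.5521, -0.3409, 0.0293]
tool_rot: [-1.576, -0.012, -0.007]
ft_force: [-1.3, 2.4, 5.9]
gripper_width: 0.0672
```

```bash
python3 look.py s17 scene; python3 fit.py | tail -2|cut -c1-150
```

```text
30.825 [ 0.5521 -0.3408  0.0293] [-1.4  1.3  6.3] 0.0671
Mst (160, array([ 0.5526, -0.3337])) Lst (414, array([ 0.5515, -0.341 ]))
[(np.float64(0.06), (530, array([ 0.5446, -0.3491]))), (np.float64(0.07), (33, array([ 0.5523, -0.3351]))), (np.float64(0.08), (31, array([ 0.5505, -0
```

View pics/s17.png

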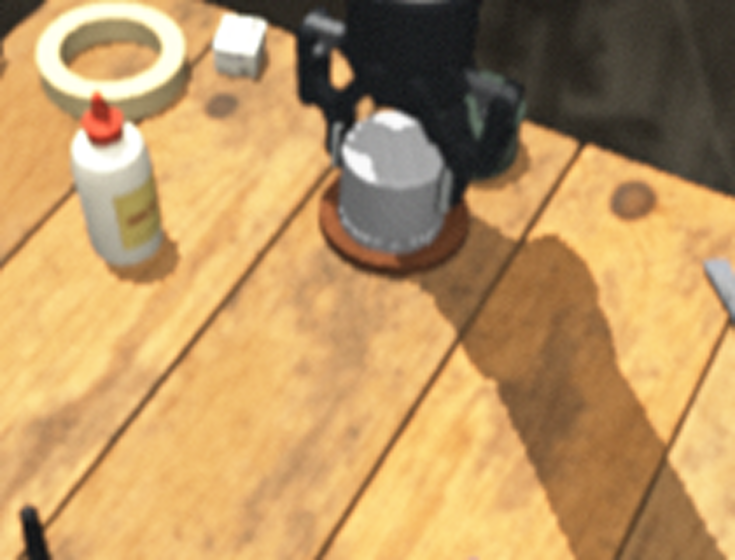

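Seated at the expected height with 6 N of contact force. Next I release, rise straight up and move clear.

Request:
arm_command(
  commands=[
    [0,0,0,0],
    [0,0,0,0],
    [0,0,0,0],
    [0,0,0.04,0],
    [0,0,0.12,0],
    [0,0,0.22,0],
    [0,0,0.3,0],
    [-0.1,0.12,0.3,0],
    [-0.2,0.24,0.3,0],
    [-0.2,0.3,0.3,0],
    [-0.2,0.3,0.3,0],
  ],
  hand=0,
)

```text
time_s: 32.2
ee_pos: [0.4507, -0.185, 0.1789]
tool_rot: [-1.569, -0.018, -0.0]
ft_force: [0.6, -0.7, -0.3]
gripper_width: 0.0854
```

```bash
python3 look.py s18 top; python3 meas.py top; python3 look.py s19 scene; python3 fit.py | tail -2|cut -c1-150; python3 - <<'E'
from h import *
for c in("top","scene"):
    a=np.load(c+"0.npy",allow_pickle=True).item();b=np.load("last_"+c+".npy",allow_pickle=True).item()
    save(b,"f_"+c)
    A,B=cloud(a),cloud(b)
    for n,g,zl,zh,r in(("tin",(.54,-.429),.037,.046,.04),("box",(.39,-.095),.04,.052,.04),("glue",(.687,-.235),.08,.14,.04),("oil",(.573,0),.03,.12,.03)):
        o=[]
        for W in(A,B):
            m=(np.hypot(W[...,0]-g[0],W[...,1]-g[1])<r)&(W[...,2]>zl)&(W[...,2]<zh);o.append((m.sum(),W[m].mean(0).round(4)))
        print(c,n,o)
    t=B; m=(np.hypot(t[...,0]-.5525,t[...,1]+.3408)<.028)&(t[...,2]>.05);q=t[m];k=np.linalg.lstsq(np.c_[q[:,:2],np.ones(len(q))],q[:,2],rcond=None)[0];print(c,"top plane slope deg",np.degrees(k[:2]).round(2),q[:,2].mean().round(4))
E
```

```text
32.25 [ 0.4521 -0.1882  0.1798] [ 0.9 -0.5 -0.7] 0.0855
Mst 72 [ 0.5491 -0.3297  0.0625] [ 0.554  -0.3397  0.034 ]
Lst 745 [ 0.5532 -0.3393  0.0676] [ 0.5541 -0.3394  0.0342]
rim 465 [ 0.5454 -0.3379  0.0125] [ 0.5524 -0.3411  0.0491]
32.3 [ 0.4528 -0.1905  0.1803] [ 0.4 -0.3  0.7] 0.0854
Mst (169, array([ 0.5524, -0.3337])) Lst (400, array([ 0.5517, -0.3411]))
[(np.float64(0.06), (351, array([ 0.5636, -0.3333]))), (np.float64(0.07), None), (np.float64(0.08), None), (np.float64(0.09), None), (np.float64(0.1),
top tin [(np.int64(711), array([ 0.5401, -0.4288,  0.0416])), (np.int64(722), array([ 0.5401, -0.4288,  0.0415]))]
top box [(np.int64(425), array([ 0.3815, -0.0883,  0.0457])), (np.int64(0), array([nan, nan, nan]))]
top glue [(np.int64(320), array([ 0.6888, -0.2378,  0.0974])), (np.int64(323), array([ 0.6894, -0.236 ,  0.0971]))]
top oil [(np.int64(190), array([0.5693, 0.0047, 0.0552])), (np.int64(184), array([0.5693, 0.0046, 0.0557]))]
top top plane slope deg [-0.08 -0.69] 0.0678
scene tin [(np.int64(488), array([ 0.5369, -0.428 ,  0.0411])), (np.int64(18), array([ 0.535 , -0.3977,  0.0397]))]
scene box [(np.int64(614), array([ 0.3796, -0.0869,  0.0454])), (np.int64(615), array([ 0.3796, -0.0868,  0.0454]))]
scene glue [(np.int64(346), array([ 0.6866, -0.2289,  0.0969])), (np.int64(345), array([ 0.6866, -0.2291,  0.0967]))]
scene oil [(np.int64(312), array([0.5675, 0.0049, 0.059 ])), (np.int64(313), array([0.5676, 0.005 , 0.0592]))]
scene top plane slope deg [ 0.06 -0.66] 0.0674<stdin>:9: RuntimeWarning: Mean of empty slice.
  ret = um.true_divide(
```

View pics/s18.png

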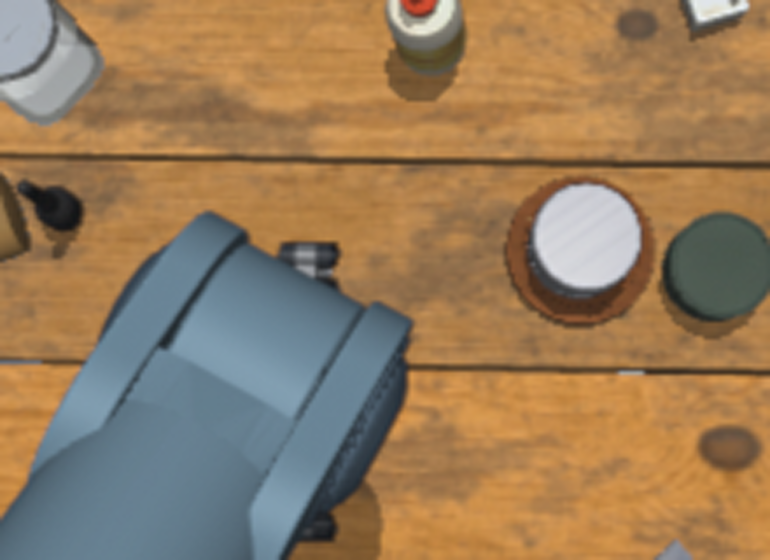

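View pics/s19.png

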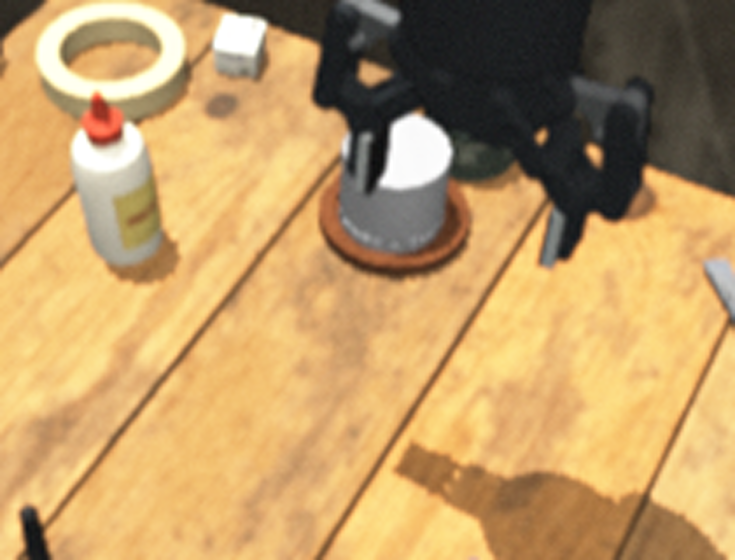

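```bash
python3 - <<'E'
from h import *
def sl(W,g,r,z):
    m=(np.hypot(W[...,0]-g[0],W[...,1]-g[1])<r)&(W[...,2]>z);q=W[m];k=np.linalg.lstsq(np.c_[q[:,:2],np.ones(len(q))],q[:,2],rcond=None)[0];return np.degrees(k[:2]).round(2),q[:,2].mean().round(4),len(q)
for c in("top","scene"):
    A=cloud(np.load(c+"0.npy",allow_pickle=True).item());B=cloud(np.load("last_"+c+".npy",allow_pickle=True).item())
    print(c,"L start",sl(A,(.463,-.216),.028,.05),"tin",sl(A,(.54,-.429),.028,.035),"L now",sl(B,(.553,-.3400),.028,.06))
    m=(abs(A[...,0]-.5)<.15)&(abs(A[...,1]+.28)<.15)&(abs(A[...,2])<.006);q=A[m];print("bench",np.degrees(np.linalg.lstsq(np.c_[q[:,:2],np.ones(len(q))],q[:,2],rcond=None)[0][:2]).round(2))
E
```

```text
top L start (array([0.12, 0.23]), np.float64(0.0605), 527) tin (array([ 0.13, -0.5 ]), np.float64(0.0414), 491) L now (array([-0.25, -0.71]), np.float64(0.0678), 523)
bench [ 0.07 -0.06]
scene L start (array([-0.04, -0.23]), np.float64(0.0602), 532) tin (array([0.27, 0.14]), np.float64(0.0411), 311) L now (array([ 0.11, -0.61]), np.float64(0.0674), 204)
bench [-0.07 -0.11]
```

```bash
python3 - <<'E'
from h import *
def sl(W,g,r,z):
    m=(np.hypot(W[...,0]-g[0],W[...,1]-g[1])<r)&(W[...,2]>z);q=W[m];k=np.linalg.lstsq(np.c_[q[:,:2],np.ones(len(q))],q[:,2],rcond=None)[0];return np.r_[np.degrees(k[:2]),q[:,2].mean()*1000]
for c in ("top","scene"):
    r=[];t=[]
    for i in range(10):
        W=cloud(robot.camera(c));r.append(sl(W,(.553,-.34),.028,.06))
        if c=="top":t.append(sl(W,(.54,-.429),.028,.035))
    print(c,np.mean(r,0),np.std(r,0)/3, np.mean(t,0) if t else "")
E
```

```text
top [ 1.90430852e-02 -9.55522183e-02  6.77916313e+01] [0.11224263 0.09041851 0.02316538] [ 0.14546586 -0.11485173 41.36450922]
scene [-0.08630571 -0.13530686 67.36841832] [0.23263483 0.12960027 0.02758468]
```

Averaged over ten frames per camera, the cover is level to about 0.1° and its top is at 67–68 mm (67 expected). I'm handing the job in.

```bash
python3 - <<'E'
from h import *
print(robot.observe()["time_s"]); print(robot.job_done())
E
```

```text
33.3
the job is handed in; nothing more can be done
None
```

The three cups are nested mouth down on the stand in size order: smallest innermost, middle over it, and the largest as the cover inside the rim. I handed the job in at 33.3 s of the 72 s allowed.

**How the middle cup was turned over:** I held it lightly and levered it over the stand's rim in two quarter turns, with a regrip in between while it lay on its side. I then pressed it flat on the bench, mouth down. After that I set down the small, middle and large cups in turn, each with 2.5 to 6 N of contact force.

**Last checks:**
- **Height and level:** the cover's top is at 67.4–67.8 mm, against 67 mm expected, and it is level to about 0.1° averaged over ten frames per camera. Single frames had read about 0.7° of tilt, which was noise.
- **Earlier cups:** when set down, the small and middle cups' tops read 51.4 and 59.5 mm, against 51 and 59 mm expected.
- **Centring:** the cover is inside the rim. The cameras disagree slightly: the top camera puts it about 2 mm off centre and the scene camera about 1 mm. Both are within the 4 mm to spare.
- **Bystanders:** tin, glue and oil bottle and carton read where they started, to within about 2 mm. In the last pictures the arm hid the carton from the top camera and most of the tin from the scene camera, so each was confirmed by the other camera only.
- **Robot:** the gripper was open and clear of everything. The highest force reading I saw between moves was about 18 N.

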